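Lock the access panel of a control box with its quarter-turn fastener

ROBOT

A 6-joint arm with a two-finger parallel gripper is mounted at the origin on a cart in front of the work surface, level with it; the furniture and walls round the work are solid. World frame = base frame: x ahead of the robot, y to its left, z up, the work surface at z = 0. Lengths are in m, angles in rad, forces in N, time in s.
With the tool pointing down it reaches from about 0.35 to 0.775 m from the base axis. Payload 7.3 kg.
Tool frame: the origin (TCP) lies at the very end of the fingers, on their centre line; the grasp point (between the pads) lies 19 mm behind it; z points along the fingers, y is the line along which they close (so a half turn about z gives the same grasp; the last joint's range is limited). The gripper opens to 92 mm and grips with 3 to 60 N. Pads are 19 mm wide; open, the fingers measure 130 mm over their backs; the gripper's body (75 mm by 190 mm) begins 47 mm behind the grasp point.
Start: joints at [-0.146, 0.342, 1.524, -0, 1.275, -0.146], TCP at [0.525, 0, 0.227] pointing down, gripper open.
Joint ranges: [-2.53, 2.53], [-0.77, 2.02], [0.04, 2.7], [-1, 4.14], [0.28, 2.66], [-3.11, 3.11]. Speed limits (rad/s): [2.57, 2.57, 3.14, 3.14, 3.14, 3.14].

INTERFACE

Orientations are given as [roll, pitch, yaw] about the fixed x, y, z axes, in that order (R = Rz(yaw) Ry(pitch) Rx(roll)).
In Python, from cell import * gives the robot as it stands.
- The arm moves only by the tool step_arm, never from a script. Its argument "commands" is a list of rows, each a list of 7 numbers: the opening, from 0 (shut) to 1 (fully open), then the shift along the world's x, y, z in cm, then the turn, a rotation vector about the world's x, y, z in rad. A call has 1 to 5 rows; each row is the pose to reach, as a shift and turn from the pose commanded when the call began; what a row does not reach only later rows make up. A row lasts 1/12 s, in which the tool goes at most 41.7 mm and 7.16 degrees, less where a joint would pass 70% of its speed; a pose out of reach is approached as far as the arm can. A call with a gripper value outside its range is refused whole. The fingers move at their own pace and stop on an object; "grip_force" is the grip in N (left out, the last holds). Time passes only in rows, so rows that repeat a pose let the fingers close. It gives the time, the measured TCP pose, the force, the opening and the grip force at its end, in the units of the state.
- observe(): the state, without advancing time (a new reading comes with each control period).
- read_camera(name): name is "scene" or "side" or "wrist"; returns the picture (480x640x3 uint8, red, green, blue); there is no depth.
- camera_model(name): a dict with "vfov" (degrees; the focal length in pixels is half the picture's height over the tangent of half this angle, whatever the lens; pixels are square), "cx", "cy" (the principal point, pixels), "world_to_cam" (4x4, takes a point from world to camera coordinates). Camera axes: x right, y up, looking along -z (the intrinsics and any distortion apply to the point x, -y, -z); pixel columns grow to the right and rows downward; lengths in m; the calibration is good to about 2 mm. The wrist camera is an equidistant fisheye: a pixel r from the principal point sees the ray r / f radians off the axis. A picture is of the moment at which its call begins: read the wrist's pose just before it. camera_model takes no time and is no camera call; for the wrist camera it gives the pose at the moment of the call.
- hand_in(): hands the job in; it is judged then, once.
The state is a dict: "time": time; "qpos": joint angles; "qvel": joint speeds; "joint_efforts": joint torques, N m; "tool_pos": TCP position; "tool_rot": TCP orientation; "contact_force": force on the tool from outside, world axes, zero at the start; "torque": the same for the moment, N m; "opening": finger opening in m; "grip_force": force on a finger pad.
Only numpy, scipy, OpenCV 4.12 (cv2) and the standard library are available. Lean on these libraries where they do the work, as an engineer would, in place of code of your own. Each camera call takes 0.05 s, during which the arm holds its last target. There are 200 camera calls.

TASK

The sprung access panel of the control box on the bench stands ajar. Set a fingertip in the slot of its round quarter-turn fastener, press the panel down shut, and keeping it down turn the fastener a quarter turn clockwise (seen from above) to its stop, so that the panel stays locked shut when you let go. Only press and turn: do not grasp or lift anything, do not pull the panel further open, and leave the bottle, sanding block and screwdriver where they are.

Things in the scene. Friction and masses are not known exactly. Their poses are not given: they have to be found in the camera images.
- enclosure: Fixed grey metal control box, 220 (its x) x 180 (its y) x 60 mm high, on the bench. Origin: centre of its underside; z up; its front (the edge that opens) faces -x. An aluminium panel 220 x 180 x 4 mm covers its top, hinged on a line along y at x = +110, z = 62 mm. With the panel shut its upper face is at z = 64 mm and the fastener's axis is vertical through x = -55, y = 0 mm.
- panel (a joint): Opening angle of the panel, rad: 0 shut, grows as the front edge rises. A spring and friction in the hinge hold it ajar at 0.2 to 0.42; about 5 to 6 N straight down on the fastener bring it fully shut and hold it; let go unlocked, it springs up again. Locked, it rises about 2 mm at the front (0.01 rad) until the cam bears on its keeper.
- fastener (a joint): Turn, rad: 0 = unlocked stop (slot along the box's x), 1.571 = locked stop (slot along the box's y); grows clockwise from above. Starts at 0 to 0.25; stiff (0.08 N m), stays where left. From about 1.1 a cam under the panel slides below a keeper on the front wall, only if the panel is held within about 2 mm of shut. Turned too soon, panel up, the cam sits above the keeper and blocks shutting.
- slot (a point): Centre of the slot's floor, on the fastener's axis; moves with panel and fastener. The fastener is a grey dial, 86 mm across, in a fixed steel collar (102 mm outside, 12 mm high). The slot through its axis is 30 mm wide, 70 mm long (ends rounded), 12 deep, floor black. x along the slot, z up the dial's axis. Panel shut: slot floor 67 mm above the bench, dial's rim 79.5 mm.
- panel_edge (a point): Middle of the panel's front edge, on its upper face: 64 mm above the bench when shut, higher when ajar.
- glue: Loose cream glue bottle with red cap, standing, 36 mm wide, 118 mm high, beside the right (-y) side of the box. Origin: centre of its underside. Leave alone.
- sander: Loose cork-brown sanding block 38 x 63 x 25 mm lying beside the right (-y) side of the box, nearer the robot. Origin: centre of its underside. Leave alone.
- driver: Loose screwdriver with amber handle, 200 mm long, 28 mm wide and 26 mm high, lying beside the left (+y) side of the box. Origin: under its middle. Leave alone.

How it is judged:
By the outcome, as a careful person would: the job done as asked, in the order asked, and still so for the second after the job is handed in, with the robot touching nothing.
It also fails if it takes over 38 s, if anything falls off the work surface, if the arm or the gripper's body presses on something with over 40 N, if the wrist force passes 120 N, or if a joint passes its speed limit or range.

## Working session

There is one attempt and no reset: what is moved stays moved. The work goes in short steps, Python scripts to look and compute and a tool call to move; the robot and the scene stay as the last step left them, time stands still between calls to the robot, and variables do not carry over. Pictures are saved under pics/ and viewed, at most 10 in all, crops included, and the job is handed in when it is done.

Besides the shell and the picture viewer there is one more tool, called after "Emit:" by a JSON object that holds its "name" and its "arguments". step_arm: Moves the arm, as the interface text tells. Its arguments: {"type":"object","properties":{"commands":{"type":"array"},"grip_force":{"type":"number"}},"required":["commands"]}

```bash
mkdir -p pics; ls; python3 - <<'E'
from cell import *
import cv2
print(observe())
for n in ("scene","side","wrist"):
    m=camera_model(n); print(n,m)
    cv2.imwrite(f"pics/{n}0.png",read_camera(n)[:,:,::-1])
E
```

```text
pics
{'time': 0.0, 'qpos': array([-1.45987080e-01,  3.42743858e-01,  1.52500343e+00,  1.85197313e-05,
        1.27539439e+00, -1.46035704e-01]), 'qvel': array([-0.00111221,  0.00092377, -0.00047643, -0.00084808, -0.00167694,
       -0.00182912]), 'joint_efforts': array([ 7.61924657e-04, -4.31245601e+01, -2.44219762e+01,  7.17750052e-02,
        5.59406646e-02, -1.04314388e-04]), 'tool_pos': array([5.24601026e-01, 9.34004335e-05, 2.26038736e-01]), 'tool_rot': array([-3.14006270e+00, -2.42929990e-04,  1.57083936e+00]), 'contact_force': array([-0.58468414,  0.53310859,  0.8528121 ]), 'torque': array([ 0.03069401,  0.00306294, -0.01051753]), 'grip_force': 0.0, 'opening': 0.09189774922062552}
scene {'vfov': 50.383245513168056, 'cx': 318.4830728819403, 'cy': 236.6291590686936, 'world_to_cam': array([[-0.84928022,  0.52777978, -0.01309973,  0.36914863],
       [-0.45533936, -0.71970358,  0.52411147,  0.32336056],
       [ 0.26718751,  0.45108233,  0.85154892, -1.14308802],
       [ 0.        ,  0.        ,  0.        ,  1.        ]])}
side {'vfov': 45.12430452532797, 'cx': 321.818939983254, 'cy': 237.54806510261656, 'world_to_cam': array([[ 0.9789898 , -0.20388745,  0.00298011, -0.50199754],
       [ 0.13352534,  0.65204644,  0.74632863, -0.22606341],
       [-0.15411021, -0.73025019,  0.66557096, -0.75788037],
       [ 0.        ,  0.        ,  0.        ,  1.        ]])}
wrist {'vfov': 65.70646984690485, 'cx': 316.6797995597238, 'cy': 237.60686487743934, 'world_to_cam': array([[ 9.99999679e-01, -4.75649788e-04, -6.44883960e-04,
        -5.24524349e-01],
       [ 2.74771209e-04,  9.59520370e-01, -2.81639103e-01,
         3.45089791e-02],
       [ 7.52740876e-04,  2.81638835e-01,  9.59520193e-01,
        -3.90637568e-01],
       [ 0.00000000e+00,  0.00000000e+00,  0.00000000e+00,
         1.00000000e+00]])}
```

View pics/scene0.png

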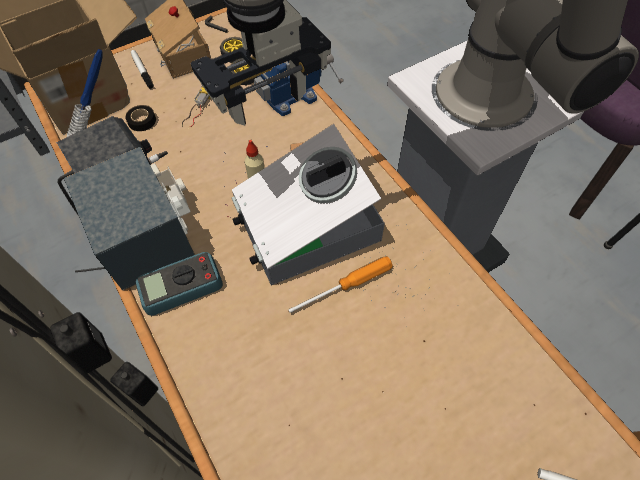

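View pics/side0.png

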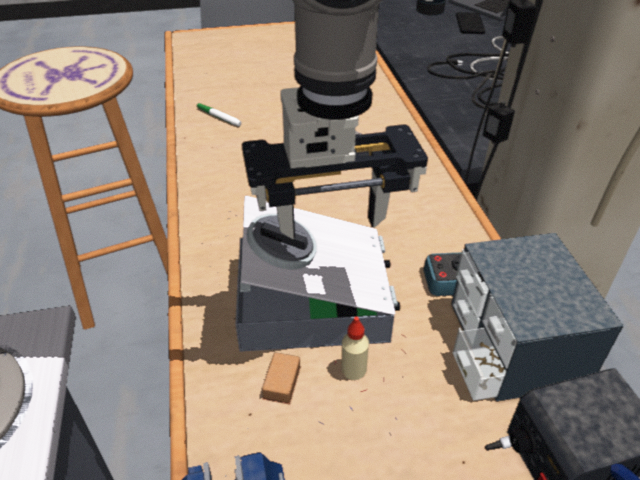

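View pics/wrist0.png

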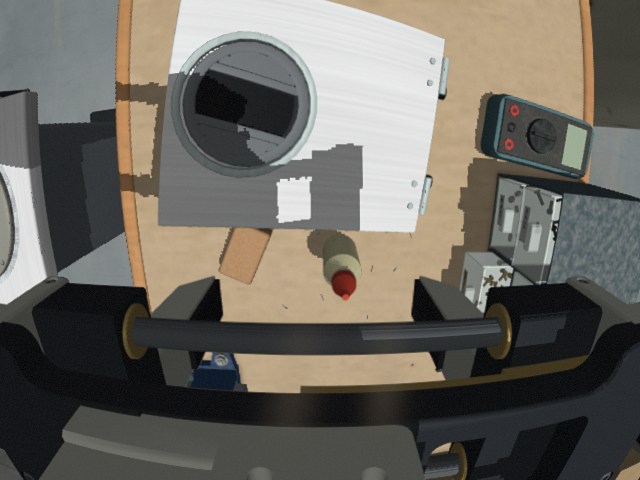

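```bash
cat > h.py <<'E'
from cell import *
import numpy as np, cv2
from scipy.optimize import least_squares
from scipy.spatial.transform import Rotation as R
def proj(n,P,m=None):
    m=m or camera_model(n); f=240/np.tan(np.radians(m["vfov"]/2))
    P=np.atleast_2d(P); T=np.array(m["world_to_cam"]); c=P@T[:3,:3].T+T[:3,3]
    v=c*[1,-1,-1]
    rho=np.hypot(v[:,0],v[:,1])
    s=f*np.arctan2(rho,v[:,2])/rho if n=="wrist" else f/v[:,2]
    return np.c_[m["cx"]+v[:,0]*s, m["cy"]+v[:,1]*s]
def box2w(q,P):
    return np.atleast_2d(P)@R.from_euler("z",q[2]).as_matrix().T+[q[0],q[1],0]
def pan(q,P):  # point given with panel shut, box frame -> world
    h=np.array([.11,0,.062]); return box2w(q,(np.atleast_2d(P)-h)@R.from_euler("y",q[3]).as_matrix().T+h)
def slot(q,P):  # dial-frame (x along slot, z up from floor), clockwise turn q[4]
    return pan(q,np.atleast_2d(P)@R.from_euler("z",-q[4]).as_matrix().T+[-.055,0,.067])
E
cat > fit.py <<'E'
from h import *
F=[(-.11,-.09,.064),(-.11,.09,.064),(.11,-.09,.064),(.11,.09,.064)]
B=[(-.11,-.09,0),(-.11,.09,0),(.11,-.09,0),(.11,.09,0)]
obs=[("scene",'p',0,335,125),("scene",'p',1,381,205),("scene",'p',2,234,190),("scene",'p',3,268,268),
("scene",'b',3,276,283),("scene",'b',1,382,243),
("side",'p',1,245,197),("side",'p',2,392,312),("side",'p',3,380,236),("side",'b',0,239,345),("side",'b',2,388,343),
("wrist",'p',3,445,38),("wrist",'p',2,416,234),("wrist",'p',0,158,226)]
M={n:camera_model(n) for n in("scene","side","wrist")}
def res(q):
    r=[proj(n,(pan(q,F[i]) if k=='p' else box2w(q,B[i])),M[n])[0]-(u,v) for n,k,i,u,v in obs]
    r.append(proj("wrist",pan(q,(-.055,0,.076)),M["wrist"])[0]-(246,103))
    return np.ravel(r)
s=least_squares(res,[.5,.13,0,.3],loss="soft_l1"); print(s.x); print(res(s.x).reshape(-1,2).round(1))
q=np.r_[s.x,0.1]
im=cv2.imread("pics/wrist0.png")[0:250,120:460]; im=cv2.resize(im,None,fx=2.3,fy=2.3)
t=np.linspace(0,2*np.pi,200)
def dr(P,c):
    p=((proj("wrist",P,M["wrist"])-(120,0)+.5)*2.3).astype(int); cv2.polylines(im,[p],False,c,1)
dr(pan(q,np.c_[-.055+.051*np.cos(t),.051*np.sin(t),0*t+.076]),(0,255,0))
L=lambda z:np.array([(-.02,.015,z),(.02,.015,z),(.02,-.015,z),(-.02,-.015,z),(-.02,.015,z)])
dr(slot(q,L(.0125)),(0,0,255)); dr(slot(q,L(0)),(255,0,255))
dr(pan(q,np.array(F)[[0,1,3,2,0]]),(255,0,0))
cv2.imwrite("pics/ov.png",im)
E
python3 fit.py
```

```text
[ 0.51640147  0.09163627 -0.13752771  0.34864346]
[[-0.6 -0. ]
 [ 0.5 -5.2]
 [-3.  -0.8]
 [-1.8  0.7]
 [-5.8  2.6]
 [-0.7 -1.6]
 [-0.3 -0.5]
 [ 3.1  1.1]
 [-2.9 -7.6]
 [ 0.3  5. ]
 [ 2.8 -1. ]
 [ 0.4  0.6]
 [-2.1 -1.4]
 [-1.  -2.9]
 [-0.8  0.1]]
```

View pics/ov.png

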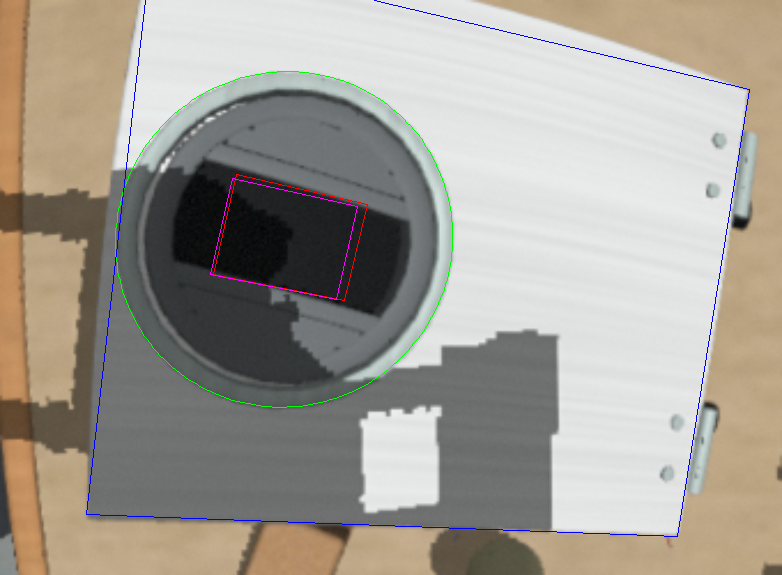

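The fit is good: box at (0.516, 0.092), yaw −0.138, panel angle 0.349. In the overlay the collar matches at (246,103) in wrist pixels. The slot edges run about 0.07 rad steeper than the drawn 0.1, so the fastener is at about 0.17.

Next I work out the targets, with the tool along the dial normal and the closing line along the slot.

```bash
cat >> h.py <<'E'
Q=[.5164,.0916,-.1375,.3486,.17]
def target(a,f,h,over=0.):
    """TCP pose: h above slot floor along dial normal, panel angle a, tool turned f clockwise"""
    q=Q[:3]+[a,f]; o,x,z=slot(q,[(0,0,h),(1,0,h),(0,0,h+1)])
    x=x-o; z=z-o; return o,np.c_[np.cross(x,-z),x,-z]
def shift(frm,to):
    return np.r_[(to[0]-frm[0])*100,R.from_matrix(to[1]@frm[1].T).as_rotvec()].round(3)
E
python3 - <<'E'
from h import *
s=observe(); P0=(np.array([.525,0,.227]),R.from_euler("xyz",[np.pi,0,np.pi/2]).as_matrix())
T=[target(.3486,.17,h) for h in (.05,.016,.002)]
for t in T: print(t[0].round(4),R.from_matrix(t[1]).as_euler("xyz").round(3))
print(shift(P0,T[0]),shift(T[0],T[1]),shift(T[1],T[2]))
E
```

```text
[0.4904 0.0952 0.1701] [-2.798  0.058  1.273]
[0.4789 0.0968 0.1381] [-2.798  0.058  1.273]
[0.4741 0.0975 0.1249] [-2.798  0.058  1.273]
[-3.464e+00  9.520e+00 -5.695e+00 -6.000e-03  3.500e-01 -3.040e-01] [-1.15   0.159 -3.195 -0.     0.    -0.   ] [-0.474  0.066 -1.316  0.    -0.     0.   ]
```

Emit:
{"name": "step_arm", "arguments": {"commands": [[0.15,-0.8,2.4,0,0,0.09,-0.08],[0.15,-1.7,4.8,-1,0,0.18,-0.15],[0.15,-2.6,7.2,-2.5,0,0.26,-0.23],[0.15,-3.46,9.52,-4,-0.006,0.35,-0.304],[0.15,-3.46,9.52,-5.7,-0.006,0.35,-0.304]], "grip_force": 20}}

```text
time: 0.57
tool_pos: [0.49, 0.0983, 0.168]
tool_rot: [-2.791, 0.059, 1.272]
contact_force: [-1.3, -0.4, -1.1]
opening: 0.0631
grip_force: 0.0
```

Emit:
{"name": "step_arm", "arguments": {"commands": [[0.15,0,0,0,0,0,0],[0.15,0,0,0,0,0,0],[0.15,0,0,0,0,0,0],[0.15,0,0,0,0,0,0],[0.15,0,0,0,0,0,0]]}}

```text
time: 0.98
tool_pos: [0.4909, 0.0948, 0.171]
tool_rot: [-2.8, 0.057, 1.273]
contact_force: [-0.1, -0.8, -0.0]
opening: 0.0296
grip_force: 0.0
```

```bash
python3 - <<'E'
from h import *
M=camera_model("wrist"); s=observe(); im=read_camera("wrist")[:,:,::-1].copy()
w=cv2.resize(im,(640,480)); S=read_camera("side")[:,:,::-1].copy(); ms=camera_model("side")
L=lambda z:np.array([(-.02,.015,z),(.02,.015,z),(.02,-.015,z),(-.02,-.015,z),(-.02,.015,z)])
t=np.linspace(0,2*np.pi,100)
for I,n,m in((w,"wrist",M),(S,"side",ms)):
    for P,c in((slot(Q,L(.0125)),(0,0,255)),(pan(Q,np.c_[-.055+.051*np.cos(t),.051*np.sin(t),0*t+.076]),(0,255,0))):
        cv2.polylines(I,[proj(n,P,m).astype(int)],False,c,1)
S=cv2.resize(S[140:340,180:420],None,fx=2,fy=2)
cv2.imwrite("pics/w1.png",w); cv2.imwrite("pics/s1.png",S)
print(s["tool_pos"],s["tool_rot"],s["opening"],s["contact_force"],s["time"])
E
```

```text
[0.49090603 0.09476023 0.17103943] [-2.80023879  0.0572972   1.27296566] 0.0295594474488219 [-0.07953271 -0.81111639 -0.04082185] 0.9833
```

View pics/w1.png

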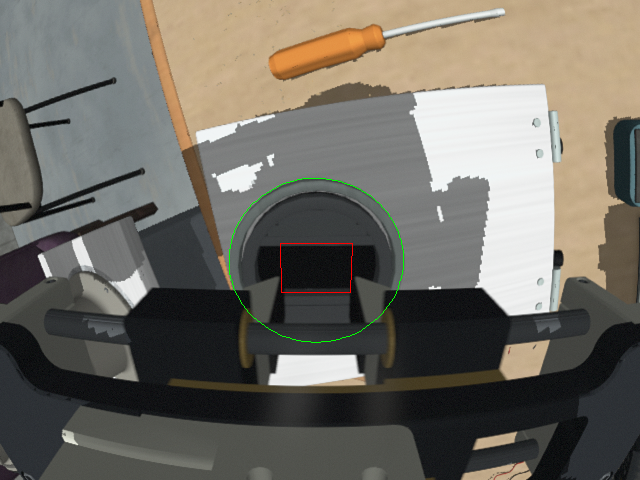

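View pics/s1.png

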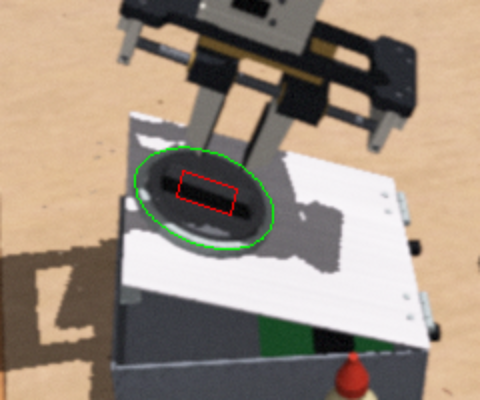

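The wrist view puts the collar at about (316,260), with the slot horizontal under the fingers. The side view agrees with the model, so I descend.

Emit:
{"name": "step_arm", "arguments": {"commands": [[0.15,-0.4,0.05,-1.0,0,0,0],[0.15,-0.8,0.1,-2.1,0,0,0],[0.15,-1.15,0.16,-3.2,0,0,0],[0.15,-1.15,0.16,-3.2,0,0,0],[0.15,-1.15,0.16,-3.2,0,0,0]]}}

```text
time: 1.5
tool_pos: [0.4788, 0.0967, 0.138]
tool_rot: [-2.797, 0.058, 1.274]
contact_force: [1.2, -0.3, -0.5]
opening: 0.014
grip_force: 0.0
```

Emit:
{"name": "step_arm", "arguments": {"commands": [[0.15,-0.12,0.02,-0.33,0,0,0],[0.15,-0.24,0.03,-0.66,0,0,0],[0.15,-0.36,0.05,-1.0,0,0,0],[0.15,-0.47,0.07,-1.3,0,0,0],[0.15,-0.47,0.07,-1.3,0,0,0]]}}

```text
time: 1.92
tool_pos: [0.4738, 0.0975, 0.1243]
tool_rot: [-2.797, 0.058, 1.274]
contact_force: [0.1, 0.3, 0.4]
opening: 0.0136
grip_force: 0.0
```

```bash
python3 - <<'E'
from h import *
s=observe();print(s["tool_pos"],s["opening"],s["contact_force"],s["torque"])
# closing path from a=.3486 down to slightly below shut
P=target(.3486,.17,.002)
for a in (.28,.21,.14,.07,0):
    print(a,shift(P,target(a,.17,.001)))
E
```

```text
[0.47384549 0.09753126 0.12429777] 0.013625505192153308 [0.1432276  0.32716199 0.40262968] [-0.05459199 -0.14184426 -0.00996895]
0.28 [-0.419  0.058 -1.158 -0.009 -0.068 -0.   ]
0.21 [-0.737  0.102 -2.268 -0.019 -0.137 -0.   ]
0.14 [-0.977  0.135 -3.397 -0.029 -0.207 -0.   ]
0.07 [-1.138  0.158 -4.541 -0.038 -0.276 -0.   ]
0 [-1.22   0.169 -5.694 -0.048 -0.345  0.   ]
```

Emit:
{"name": "step_arm", "arguments": {"commands": [[0.15,-0.21,0.03,-0.58,-0.005,-0.034,0],[0.15,-0.42,0.06,-1.16,-0.009,-0.068,0],[0.15,-0.58,0.08,-1.71,-0.014,-0.103,0],[0.15,-0.74,0.1,-2.27,-0.019,-0.137,0],[0.15,-0.74,0.1,-2.27,-0.019,-0.137,0]]}}

```text
time: 2.33
tool_pos: [0.4658, 0.0987, 0.1019]
tool_rot: [-2.935, 0.036, 1.268]
contact_force: [-0.6, 0.8, -0.5]
opening: 0.0137
grip_force: 0.0
```

Emit:
{"name": "step_arm", "arguments": {"commands": [[0.15,-0.12,0.02,-0.56,-0.005,-0.035,0],[0.15,-0.24,0.03,-1.13,-0.01,-0.07,0],[0.15,-0.32,0.045,-1.7,-0.015,-0.105,0],[0.15,-0.4,0.06,-2.27,-0.019,-0.139,0],[0.15,-0.4,0.06,-2.27,-0.019,-0.139,0]]}}

```text
time: 2.75
tool_pos: [0.4621, 0.0992, 0.0793]
tool_rot: [-3.072, 0.012, 1.264]
contact_force: [0.5, -0.2, 1.3]
opening: 0.0139
grip_force: 0.5
```

Emit:
{"name": "step_arm", "arguments": {"commands": [[0.15,-0.04,0.005,-0.5,-0.005,-0.034,0],[0.15,-0.08,0.01,-1.05,-0.01,-0.069,0],[0.15,-0.08,0.01,-1.2,-0.01,-0.069,0],[0.15,-0.08,0.01,-1.3,-0.01,-0.069,0],[0.15,-0.08,0.01,-1.3,-0.01,-0.069,0]]}}

```text
time: 3.17
tool_pos: [0.4619, 0.0993, 0.0671]
tool_rot: [-3.139, 0.001, 1.264]
contact_force: [-2.8, -0.7, 9.0]
opening: 0.0137
grip_force: 4.5
```

```bash
python3 - <<'E'
from h import *
s=observe();print(s["tool_pos"],s["tool_rot"],s["contact_force"],s["torque"],s["qpos"])
m=camera_model("side");S=read_camera("side")[:,:,::-1]
cv2.imwrite("pics/s2.png",cv2.resize(S[140:380,180:440],None,fx=2,fy=2))
E
```

```text
[0.46191582 0.09929014 0.06714018] [-3.13868748e+00  1.19800874e-03  1.26354596e+00] [-2.80674112 -0.71602347  8.97239531] [ 0.06569768  0.68456672 -0.00966305] [ 4.93873720e-02  4.52602885e-01  1.86875638e+00 -1.47731260e-04
  8.23374014e-01  3.56740065e-01]
```

View pics/s2.png

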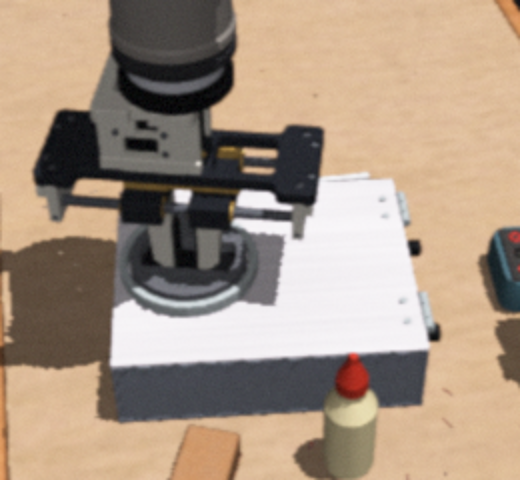

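The side view shows the panel flat and shut, with both fingertips in the slot and 9 N on the wrist. Now I turn clockwise while keeping it pressed.

Emit:
{"name": "step_arm", "arguments": {"commands": [[0.15,0,0,-0.08,0,0,-0.1],[0.15,0,0,-0.08,0,0,-0.2],[0.15,0,0,-0.08,0,0,-0.3],[0.15,0,0,-0.08,0,0,-0.4],[0.15,0,0,-0.08,0,0,-0.5]]}}

```text
time: 3.63
tool_pos: [0.4625, 0.0992, 0.067]
tool_rot: [-3.14, 0.002, 0.759]
contact_force: [-5.3, -0.3, 15.9]
opening: 0.0138
grip_force: 7.7
```

```bash
python3 - <<'E'
from h import *
s=observe();print(s["tool_pos"],s["tool_rot"],s["contact_force"],s["torque"],s["qpos"])
E
```

```text
[0.46251817 0.09919026 0.06703122] [-3.14046020e+00  1.50486351e-03  7.58869449e-01] [-5.32369244 -0.34548126 15.90652097] [-0.16336896  0.82918369  0.07908842] [ 4.91190387e-02  4.53025213e-01  1.86839271e+00 -1.66048750e-04
  8.22054178e-01  8.61159915e-01]
```

Emit:
{"name": "step_arm", "arguments": {"commands": [[0.15,0,0,0,0,0,-0.1],[0.15,0,0,0,0,0,-0.2],[0.15,0,0,0,0,0,-0.3],[0.15,0,0,0,0,0,-0.4],[0.15,0,0,0,0,0,-0.5]]}}

```text
time: 4.05
tool_pos: [0.4629, 0.0988, 0.067]
tool_rot: [3.141, 0.001, 0.259]
contact_force: [-2.6, -3.3, 14.7]
opening: 0.014
grip_force: 7.3
```

Emit:
{"name": "step_arm", "arguments": {"commands": [[0.15,0,0,0,0,0,-0.1],[0.15,0,0,0,0,0,-0.2],[0.15,0,0,0,0,0,-0.3],[0.15,0,0,0,0,0,-0.4],[0.15,0,0,0,0,0,-0.5]]}}

```text
time: 4.47
tool_pos: [0.4634, 0.0987, 0.0671]
tool_rot: [3.141, 0.0, -0.241]
contact_force: [-1.5, -2.0, 12.3]
opening: 0.014
grip_force: 6.3
```

```bash
python3 - <<'E'
from h import *
s=observe();print(s["tool_pos"],s["tool_rot"],s["contact_force"],s["torque"],s["qpos"])
E
```

```text
[0.46336152 0.09872393 0.06707781] [ 3.14149874e+00  1.76350883e-04 -2.41230883e-01] [-1.52580002 -1.96390837 12.34991141] [-0.21893763  0.40942048  0.06007017] [ 4.79786982e-02  4.53221237e-01  1.86782831e+00 -5.42877718e-05
  8.20738920e-01  1.86004291e+00]
```

Emit:
{"name": "step_arm", "arguments": {"commands": [[0.15,0,0,0,0,0,-0.04],[0.15,0,0,0,0,0,-0.08],[0.15,0,0,0,0,0,-0.12],[0.15,0,0,0,0,0,-0.12]]}}

```text
time: 4.8
tool_pos: [0.4628, 0.0996, 0.0671]
tool_rot: [-3.141, 0.002, -0.358]
contact_force: [-3.3, 2.1, 14.3]
opening: 0.0141
grip_force: 11.8
```

```bash
python3 - <<'E'
from h import *
s=observe();print(s["tool_pos"],s["tool_rot"],s["contact_force"],s["torque"],s["qpos"][5])
E
```

```text
[0.46279036 0.09963308 0.06706341] [-3.14083208e+00  1.55436765e-03 -3.58095472e-01] [-3.26807091  2.07720924 14.25123695] [0.48603035 0.73090289 0.20414435] 1.976728935505563
```

Emit:
{"name": "step_arm", "arguments": {"commands": [[0.15,0,0,0,0,0,-0.03],[0.15,0,0,0,0,0,-0.06],[0.15,0,0,0,0,0,-0.06]]}}

```text
time: 5.05
tool_pos: [0.4623, 0.1, 0.0671]
tool_rot: [-3.141, 0.002, -0.417]
contact_force: [-4.9, 5.0, 15.4]
opening: 0.0138
grip_force: 17.9
```

```bash
python3 - <<'E'
from h import *
s=observe();print(s["tool_pos"],s["tool_rot"],s["contact_force"],s["torque"],s["qpos"][5])
E
```

```text
[0.4623361  0.10004852 0.06706528] [-3.14087654e+00  2.46540724e-03 -4.16689319e-01] [-4.85045727  4.97016042 15.44886056] [0.89691584 0.95692273 0.6668986 ] 2.035560783558859
```

Torque has climbed to 0.67 N m, so the dial is on its stop. I ease the load with a small lift, centre the tool within the slot play, then withdraw straight up.

Emit:
{"name": "step_arm", "arguments": {"commands": [[0.15,0,0,0.1,0,0,0.05],[0.15,0,0,0.3,0,0,0.1],[0.15,0,0,0.5,0,0,0.15],[0.15,0,0,0.5,0,0,0.24],[0.15,0,0,0.5,0,0,0.24]]}}

```text
time: 5.47
tool_pos: [0.4624, 0.0992, 0.0707]
tool_rot: [-3.141, 0.002, -0.173]
contact_force: [-0.2, 0.2, 0.6]
opening: 0.0139
grip_force: 0.0
```

Emit:
{"name": "step_arm", "arguments": {"commands": [[0.15,0,0,0.5,0,0,0],[0.15,0,0,1.5,0,0,0],[0.15,0,0,4,0,0,0],[0.15,0,0,8,0,0,0],[0.15,0,0,10,0,0,0]]}}

```text
time: 5.88
tool_pos: [0.4631, 0.0993, 0.1742]
tool_rot: [-3.141, -0.002, -0.179]
contact_force: [1.7, 0.6, 0.1]
opening: 0.0137
grip_force: 0.0
```

Emit:
{"name": "step_arm", "arguments": {"commands": [[0.15,2,-4,4,0,0,0],[0.15,4,-8,4,0,0,0],[0.15,4,-12,4,0,0,0],[0.15,4,-12,4,0,0,0]]}}

```text
time: 6.22
tool_pos: [0.5035, -0.025, 0.2121]
tool_rot: [3.14, -0.002, -0.181]
contact_force: [-0.8, 0.0, -0.2]
opening: 0.0137
grip_force: 0.0
```

```bash
python3 - <<'E'
from h import *
s=observe();print(s["tool_pos"],s["contact_force"],s["time"])
S=read_camera("side")[:,:,::-1];C=read_camera("scene")[:,:,::-1]
a=cv2.resize(S[160:420,190:450],(400,400)); b=cv2.resize(C[90:330,200:440],(400,400))
cv2.imwrite("pics/end.png",np.hstack([a,b]))
E
```

```text
[ 0.50350159 -0.02501558  0.21213145] [-0.84400559  0.02908782 -0.16704536] 6.2167
```

View pics/end.png

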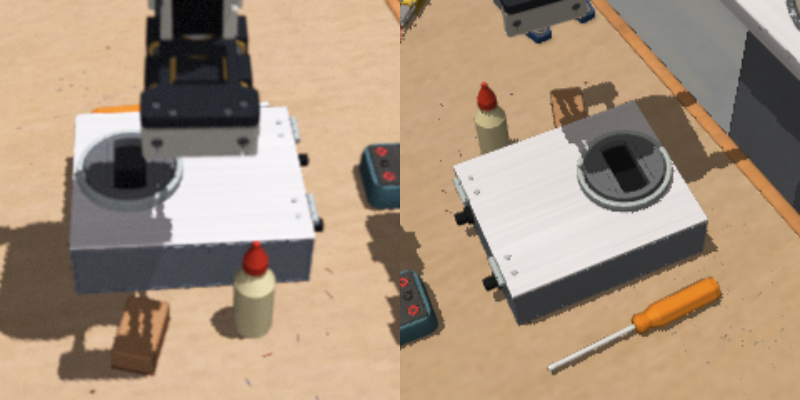

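The panel stays shut with the hand clear. The slot lies across the box (side view about (130,165), scene view about (625,168)), and the bottle, block and screwdriver have not moved.

```bash
python3 -c "
from cell import *
print(hand_in())"
```

```text
the job is handed in; nothing more can be done
None
```

The panel is pressed shut, the fastener is turned a quarter turn clockwise to its locked stop, and the panel stayed down after release; the job was handed in at about 6 s, with the bottle, sanding block and screwdriver left in place.

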